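# Start the kiln from its control box

### The arm

A 6-joint arm with a two-finger parallel gripper is mounted at the origin on the work surface. World frame = base frame: x ahead of the robot, y to its left, z up, the work surface at z = 0. Lengths are in m, angles in degrees, forces in N, time in s.
With the tool pointing down it reaches from about 0.4 to 0.825 m from the base axis. Payload 7 kg.
Tool frame: the origin (TCP) lies between the finger pads; the fingertips stand 19 mm ahead of it and the grasp point (between the pads) is the TCP; z points along the fingers, y is the line along which they close (so a half turn about z gives the same grasp; the last joint's range is limited). The gripper opens to 88 mm and grips with 3 to 60 N. Pads are 19 mm wide; open, the fingers measure 130 mm over their backs; the gripper's body (78 mm by 193 mm) begins 47 mm behind the grasp point.
Start: joints at [-53.394, 20.546, 0.682, 0, -70.136, -16.507], TCP at [0.232, -0.634, 0.246] pointing down, gripper open.
Joint ranges: [-176.03, 176.03], [-82.01, 121.73], [-58.28, 71.71], [-173.87, 95.51], [-174.79, -0.11], [-173.66, 173.66]. Speed limits (degrees/s): [136.94, 136.94, 172.46, 180, 180, 180].

### API

Orientations are given as [roll, pitch, yaw] about the fixed x, y, z axes, in that order (R = Rz(yaw) Ry(pitch) Rx(roll)).
In Python, from plant import r gives the robot as it stands. The module is installed in compiled form; this text tells all that it offers.
- The arm moves only by the shell command python3 -m pendant 'ROWS' [OPENING] [FORCE]. ROWS is JSON, a list of rows, each a list of 6 numbers: the shift along the tool's x, y, z in mm, then the turn, a rotation vector about the tool's x, y, z in rad. In form: [[tx, ty, tz, wx, wy, wz], ...]. A call has 1 to 20 rows; each row is the pose to reach, as a shift and turn from the pose commanded when the call began, along the tool's axes at that moment; what a row does not reach only later rows make up. A row lasts 1/8 s, in which the tool goes at most 62.5 mm and 10.7 degrees, less where a joint would pass 70% of its speed; a pose out of reach is approached as far as the arm can. A call with a gripper value outside its range is refused whole. OPENING is the finger opening in mm, from 0 to 87.6, set as the call begins (- or left out, the last holds). The fingers move at their own pace and stop on an object; FORCE is the grip in N (left out, the last holds). Time passes only in rows, so rows that repeat a pose let the fingers close. It gives the time, the measured TCP pose, the force, the opening and the grip force at its end, in the units of the state.
- r.get_state(): the state, without advancing time (a new reading comes with each control period).
- r.capture(name): name is "scene" or "top" or "wrist"; returns the picture (384x512x3 uint8, red, green, blue); there is no depth.
- r.camera_params(name): a dict with "mtx" (3x3 intrinsics, pixels), "rvec" (rotation vector, rad) and "tvec" (3), from world to camera coordinates, as OpenCV has them; the wrist camera has in their place "mount" (4x4, takes a point from camera to tool coordinates, whose origin is the TCP and whose axes are the flange's). Camera axes: x right, y down, z forward; pixel columns grow to the right and rows downward; lengths in m; the calibration is good to about 2 mm. A picture is of the moment at which its call begins: read the wrist's pose just before it. camera_params takes no time and is no camera call.
- r.close_job(): hands the job in; it is judged then, once.
The state is a dict: "time_s": time; "joints": joint angles; "qd": joint speeds; "joint_torque": joint torques, N m; "tcp_pos": TCP position; "eef_rot": TCP orientation; "contact_force": force on the tool from outside, world axes, zero at the start; "moment": the same for the moment, N m; "gripper_width": finger opening in m; "gripper_force": force on a finger pad.
Only numpy, scipy, OpenCV 4.12 (cv2) and the standard library are available. Lean on these libraries where they do the work, as an engineer would, in place of code of your own. Each camera call takes 0.05 s, during which the arm holds its last target. There are 200 camera calls.

### The job

Start the kiln at its control box by pressing its controls in this order, picking nothing up: first switch the rocker over by pressing its raised end right down, then push the square key fully home, where it stays, and then press the large round button all the way in and let it spring back. Do not press the small round button, and leave the pots and other loose things around the controls where they stand.

Things in the scene. Friction and masses are not known exactly. Their poses are not given: they have to be found in the camera images.
- console: Kiln control box: mid grey, fixed, 270 x 250 mm, level top 60 mm above the table. Origin on the table; it spans -115 to +155 mm along its x (which points to the display strip, away from the robot at yaw 0) and 125 mm either side along y; z up. Yaw within 0.4 rad. Its four off-white controls on black bases stand square to it, 94 mm apart along x, 110 mm along y; their places are swapped about.
- rocker (a joint): Rocker switch, a shallow V of two halves each 30 mm long and 32 mm wide on a 66 x 52 mm black base, hinged across the middle. 0 = off: the half towards the box's +x (display side) is raised by 24 degrees, the other half is level. 0.42 rad = fully over: the raised half has become level. About 3 to 4 N pressed 19 mm from the hinge moves it; it stays where it is left.
- rocker_press (a point): Where to press the rocker: on the middle of the upper face of its raised half, 19 mm from the hinge; moves with the rocker. When off it is 87 mm above the table, with the rocker fully over it is 80 mm above the table (20 mm above the box top).
- key (a joint): Square latching key, 36 x 36 mm, on a 56 mm square black base. Slides straight down: 0 = out, 0.007 m = fully home. Takes about 5 to 6 N all the way; it stays where it is left and does not spring back.
- key_top (a point): Centre of the top face of the square key: 84 mm above the table when out, 77 mm when home. Moves with the key.
- start (a joint): Large round spring button, 46 mm in diameter on a round black base 62 mm in diameter. 0 = out, 0.006 m = fully in, which takes 6 N (about 2 N to begin). Springs back when let go.
- start_top (a point): Centre of the top face of the large round button: 82 mm above the table when out, 76 mm when fully in. Moves with the button.
- small (a joint): Small round spring button, 26 mm in diameter on a round black base 42 mm in diameter; not to be pressed. 0 = out, 0.006 m = fully in, which takes 4 N.
- small_top (a point): Centre of the top face of the small round button: 82 mm above the table when out.
- prop: Terracotta kiln prop, an upright loose cylinder 28 mm in diameter and 45 mm tall, standing on the display strip of the box beside the display (top 105 mm above the table). Origin at the centre of its underside. Bystander.
- bowl: Loose terracotta bowl, 90 mm in diameter, 45 mm tall, on the table beside the box. Origin at the centre of its underside. Bystander.
- beaker: Loose blue glazed beaker, 64 mm in diameter, 70 mm tall, on the table on the other side of the box. Origin at the centre of its underside. Bystander.
- banding: Loose small steel banding wheel (round stand), 110 mm in diameter, 40 mm tall, on the table beyond the bowl. Origin at the centre of its underside. Bystander.

How it is judged:
By the outcome, as a careful person would: the job done as asked, in the order asked, and still so for the second after the job is handed in, with the robot touching nothing.
It also fails if it takes over 45 s, if anything falls off the work surface, if the arm or the gripper's body presses on something with over 40 N, if the wrist force passes 120 N, or if a joint passes its speed limit or range.

## Working session

There is one attempt and no reset: what is moved stays moved. The work goes in short steps, Python scripts to look and compute and a shell command to move; the robot and the scene stay as the last step left them, time stands still between calls to the robot, and variables do not carry over. Pictures are saved under pics/ and viewed, at most 10 in all, crops included, and the job is handed in when it is done.

```bash
mkdir -p pics
python3 - <<'E'
from plant import r
import cv2,numpy as np
s=r.get_state();print({k:np.round(s[k],3).tolist() for k in s})
a=r.capture("top");b=r.capture("scene")
cv2.imwrite("pics/top.png",a[:,:,::-1]);cv2.imwrite("pics/scene.png",b[:,:,::-1])
for n in("top","scene","wrist"):print(n,r.camera_params(n))
E
```

```text
{'time_s': 0.0, 'joints': [-53.394, 20.591, 0.633, -0.021, -70.135, -16.505], 'qd': [-0.017, 0.01, 0.024, 0.098, 0.035, -0.065], 'joint_torque': [0.002, -58.272, 29.305, 6.997, 0.007, -0.0], 'tcp_pos': [0.232, -0.633, 0.245], 'eef_rot': [179.906, -0.007, -159.906], 'contact_force': [-0.258, -0.733, -0.504], 'moment': [-0.081, 0.011, 0.006], 'gripper_force': 0.0, 'gripper_width': 0.087}
top {'mtx': array([[384.01232   ,   0.        , 250.07831825],
       [  0.        , 384.01232   , 187.61990697],
       [  0.        ,   0.        ,   1.        ]]), 'rvec': array([ 2.16755411, -2.10394611,  0.19969308]), 'tvec': array([0.08798455, 0.60896128, 0.91595146])}
scene {'mtx': array([[484.31565046,   0.        , 252.58759431],
       [  0.        , 484.31565046, 191.97800572],
       [  0.        ,   0.        ,   1.        ]]), 'rvec': array([ 2.07612154,  0.78371794, -0.37295691]), 'tvec': array([-0.50325514, -0.12954966,  1.46897404])}
wrist {'mtx': array([[337.14816537,   0.        , 252.20802115],
       [  0.        , 337.14816537, 192.23838046],
       [  0.        ,   0.        ,   1.        ]]), 'mount': array([[-5.77787554e-04, -9.61299985e-01, -2.75503186e-01,
         7.50634226e-02],
       [ 9.99999832e-01, -5.70071384e-04, -1.08085301e-04,
         4.07251662e-04],
       [-5.31540844e-05, -2.75503202e-01,  9.61300152e-01,
        -1.39173618e-01],
       [ 0.00000000e+00,  0.00000000e+00,  0.00000000e+00,
         1.00000000e+00]])}
```

View pics/top.png

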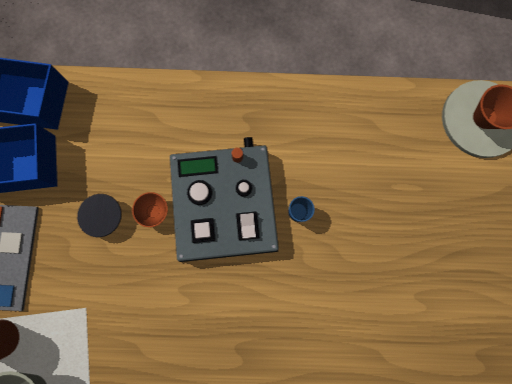

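View pics/scene.png

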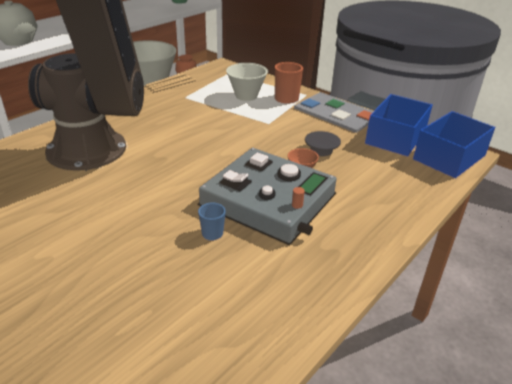

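```bash
cat > h.py <<'E'
import cv2,numpy as np
from plant import r
def cam(n):
    p=r.camera_params(n);R=cv2.Rodrigues(p["rvec"])[0];return p["mtx"],R,np.array(p["tvec"]).ravel()
def ray(n,uv):
    K,R,t=cam(n);d=R.T@np.linalg.inv(K)@[*uv,1];return -R.T@t,d
def onplane(n,uv,z):
    c,d=ray(n,uv);return c+d*(z-c[2])/d[2]
def tri(u1,u2):
    P=[cam(n)[0]@np.c_[cam(n)[1],cam(n)[2]] for n in("top","scene")]
    X=cv2.triangulatePoints(P[0],P[1],np.array(u1,float),np.array(u2,float)).ravel();return X[:3]/X[3]
def blobs(img,box,sat=45,val=140,amin=20):
    x0,y0,x1,y1=box;h=cv2.cvtColor(img,cv2.COLOR_BGR2HSV)[y0:y1,x0:x1]
    m=((h[...,1]<sat)&(h[...,2]>val)).astype(np.uint8)
    n,l,st,c=cv2.connectedComponentsWithStats(m)
    return [(c[i]+[x0,y0],st[i]) for i in range(1,n) if st[i,4]>=amin]
E
python3 - <<'E'
from h import *
a=cv2.imread("pics/top.png");b=cv2.imread("pics/scene.png")
for n,i,bx in(("top",a,(170,145,280,262)),("scene",b,(205,150,335,215))):
    for c,s in blobs(i,bx):print(n,c.round(1),s,onplane(n,c,.082).round(4))
T=dict(start=(200,192),small=(244,188),key=(203,231),rocker=(248,226));S=dict(start=(290,171),small=(267,191),key=(259,160),rocker=(236,179))
for k in T:
    f=lambda i,bx,p:min((c for c,s in blobs(i,bx)),key=lambda c:np.hypot(*(c-p)))
    print(k,tri(f(a,(170,145,280,262),T[k]),f(b,(205,150,335,215),S[k])).round(4))
E
```

```text
top [243.2 186.7] [69 37  9 10 71] [0.6027 0.1232 0.082 ]
top [198.4 191.2] [ 20  38  18  17 245] [0.5882 0.2318 0.082 ]
top [247.5 225.4] [ 71  68  15  25 298] [0.5086 0.1099 0.082 ]
top [201.7 229.5] [ 25  77  15  16 207] [0.4955 0.2191 0.082 ]
scene [259.  157.9] [ 45   1  19  15 190] [0.5003 0.2138 0.082 ]
scene [289.4 168.6] [ 76  12  18  14 187] [0.5921 0.2271 0.082 ]
scene [234.7 175.2] [ 18  19  26  12 199] [0.5086 0.1088 0.082 ]
scene [267.1 188.8] [57 35 11  9 81] [0.6068 0.1181 0.082 ]
start [0.5887 0.2322 0.0781]
small [0.6032 0.1231 0.0777]
key [0.4957 0.2195 0.0775]
rocker [0.5083 0.1096 0.0815]
```

```bash
cat >> h.py <<'E'
from scipy.spatial.transform import Rotation as Ro
def togo(p,yaw):
    s=r.get_state();R=Ro.from_euler("xyz",s["eef_rot"],degrees=True)
    G=Ro.from_euler("xyz",[180,0,yaw],degrees=True)
    print("shift mm",(R.inv().apply(np.array(p)-s["tcp_pos"])*1000).round(1),"turn",(R.inv()*G).as_rotvec().round(4))
E
python3 -c "
from h import *
togo([.5,.14,.245],-172.2)"
```

```text
shift mm [-5.176e+02  6.343e+02  6.000e-01] turn [ 0.0014 -0.0003  0.2145]
```

```bash
python3 -m pendant '[[-38,46,0,0,0,0.02],[-76,93,0,0,0,0.04],[-114,140,0,0,0,0.06],[-152,186,0,0,0,0.08],[-190,233,0,0,0,0.1],[-228,280,0,0,0,0.12],[-266,326,0,0,0,0.14],[-304,373,0,0,0,0.16],[-342,420,0,0,0,0.18],[-380,466,0,0,0,0.2],[-418,512,0,0,0,0.214],[-456,559,0,0,0,0.214],[-494,605,0,0,0,0.214],[-518,634,0,0,0,0.214],[-518,634,0,0,0,0.214],[-518,634,0,0,0,0.214],[-518,634,0,0,0,0.214]]' 0 20
python3 - <<'E'
from h import *
s=r.get_state();im=r.capture("wrist");cv2.imwrite("pics/w1.png",im[:,:,::-1])
print(s["tcp_pos"],s["eef_rot"],s["contact_force"])
import json;json.dump([list(map(float,s["tcp_pos"])),list(map(float,s["eef_rot"]))],open("w1.json","w"))
E
```

```text
time_s: 2.22
tcp_pos: [0.5002, 0.1387, 0.2456]
eef_rot: [180.0, -0.0, -172.2]
contact_force: [-0.8, -0.7, 0.1]
gripper_width: 0.0004
gripper_force: 0.0
[0.50022421 0.13868353 0.2456294 ] [ 1.79999218e+02 -2.31629413e-03 -1.72208893e+02] [-0.77754869 -0.6908843   0.06587067]
```

View pics/w1.png

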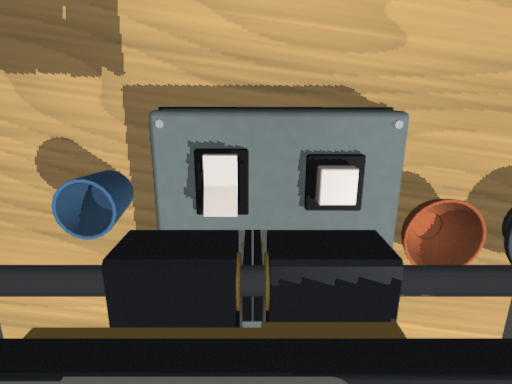

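Wrist view: rocker at columns 203–239 with its hinge fold at row ~186 and raised half below (rows 186–216, display side); key at about (338,185); the gripper hides the rest.

```bash
cat >> h.py <<'E'
def wplane(uv,z,p,e):
    c=r.camera_params("wrist");M=np.array(c["mount"]);R=Ro.from_euler("xyz",e,degrees=True).as_matrix()
    o=R@M[:3,3]+p;d=R@M[:3,:3]@np.linalg.inv(c["mtx"])@[*uv,1];return o+d*(z-o[2])/d[2]
E
python3 - <<'E'
from h import *
import json
p,e=json.load(open("w1.json"));w=lambda uv,z:wplane(uv,z,np.array(p),e)
im=cv2.imread("pics/w1.png")
for c,s in blobs(im,(195,145,370,222),60,225):print(c.round(1),s)
print("col",im[150:222:2,221].mean(1).round())
print("colkey",im[156:212:2,338].mean(1).round())
h=w((221,186),.080);print("hinge",h.round(4),"w mm",1e3*np.linalg.norm(w((203,170),.08)-w((238,170),.08)),"end",w((220.5,216),.092).round(4),"near end",w((220,154),.08).round(4))
print("key",w((338.5,186),.084).round(4))
x=np.array([np.cos(np.radians(7.75)),np.sin(np.radians(7.75)),0])
print("press",(h+.018*x).round(4))
E
```

```text
[219.8 170.5] [  8  11  34  30 987]
[338.9 187.2] [ 126   25   37   35 1204]
col [ 14.  19. 100. 227. 226. 227. 227. 226. 227. 227. 227. 226. 227. 226.
 226. 226. 226. 226. 218. 213. 213. 214. 214. 215. 215. 215. 215. 215.
 215. 215. 216. 216. 217. 202. 128. 127.]
colkey [ 30.  27.  18.  18.  24.  97. 123. 217. 231. 231. 232. 231. 232. 232.
 232. 233. 233. 233. 234. 234. 234. 234. 235. 235. 224.  44.  44.  91.]
hinge [0.5102 0.1108 0.08  ] w mm 32.30560732621735 end [0.5354 0.1142 0.092 ] near end [0.4804 0.1066 0.08  ]
key [0.4945 0.2185 0.084 ]
press [0.5281 0.1132 0.08  ]
```

```bash
python3 -c "
from h import *
togo([.528,.113,.125],-172.2)
togo([.4945,.2188,.125],-172.2)
togo([.5885,.232,.125],-172.2)"
```

```text
shift mm [-24.  -29.2 120.7] turn [ 0.0002  0.0002 -0.0003]
shift mm [ -5.1  80.1 120.8] turn [ 0.0002  0.0002 -0.0003]
shift mm [-100.    80.5  120.8] turn [ 0.0002  0.0002 -0.0003]
```

```bash
python3 -m pendant '[[-24,-29,20,0,0,0],[-24,-29,70,0,0,0],[-24,-29,110,0,0,0],[-24,-29,120,0,0,0],[-24,-29,132,0,0,0],[-24,-29,138,0,0,0],[-24,-29,142,0,0,0],[-24,-29,145,0,0,0],[-24,-29,146,0,0,0],[-24,-29,146,0,0,0]]'
```

```text
time_s: 3.52
tcp_pos: [0.5284, 0.1143, 0.0998]
eef_rot: [180.0, 0.0, -172.2]
contact_force: [3.4, 0.6, 3.4]
gripper_width: 0.0006
gripper_force: 1.6
```

```bash
python3 -m pendant '[[0,0,1,0,0,0],[0,0,2,0,0,0],[0,0,2,0,0,0]]'
```

```text
time_s: 3.9
tcp_pos: [0.5286, 0.1144, 0.0991]
eef_rot: [180.0, 0.1, -172.1]
contact_force: [-4.3, 1.9, 17.3]
gripper_width: 0.0007
gripper_force: 8.6
```

```bash
python3 -m pendant '[[0,0,-20,0,0,0],[0,0,-60,0,0,0],[19,50,-80,0,0,0],[19,109,-80,0,0,0],[19,109,-80,0,0,0],[19,109,-80,0,0,0]]'
python3 - <<'E'
from h import *
b=r.capture("scene")[130:230,190:350,::-1];cv2.imwrite("pics/s2.png",cv2.resize(b,None,fx=4,fy=4,interpolation=2))
togo([.4945,.2188,.105],-172.2)
E
```

```text
time_s: 4.65
tcp_pos: [0.4934, 0.2189, 0.1766]
eef_rot: [-179.9, -0.1, -172.1]
contact_force: [0.9, 0.1, -0.2]
gripper_width: 0.0001
gripper_force: 0.0
shift mm [-0.9  0.3 71.7] turn [-0.0012 -0.0022  0.0004]
```

View pics/s2.png

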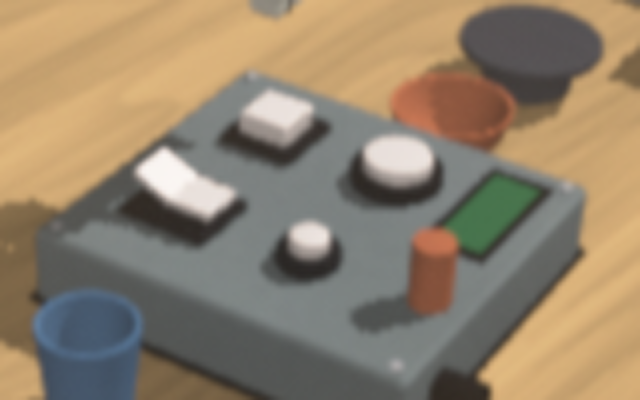

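The crop shows the rocker at (185,185) switched over: its display half is level and its near half raised. The key at (275,118) is still out.

```bash
python3 -m pendant '[[-1,0,40,0,0,0],[-1,0,66,0,0,0],[-1,0,73,0,0,0],[-1,0,76,0,0,0],[-1,0,79,0,0,0],[-1,0,81,0,0,0],[-1,0,82,0,0,0],[-1,0,82,0,0,0]]'
```

```text
time_s: 5.7
tcp_pos: [0.496, 0.2195, 0.0963]
eef_rot: [180.0, 0.1, -172.2]
contact_force: [0.2, -5.2, 5.7]
gripper_width: 0.0004
gripper_force: 2.9
```

```bash
python3 -m pendant '[[0,0,1,0,0,0],[0,0,2,0,0,0],[0,0,2,0,0,0]]'
```

```text
time_s: 6.08
tcp_pos: [0.4961, 0.2196, 0.0959]
eef_rot: [180.0, 0.1, -172.1]
contact_force: [-6.1, -5.4, 22.1]
gripper_width: 0.0006
gripper_force: 10.7
```

```bash
python3 -m pendant '[[0,0,-20,0,0,0],[0,0,-60,0,0,0],[-50,0,-80,0,0,0],[-94,0,-80,0,0,0],[-94,0,-80,0,0,0],[-94,0,-80,0,0,0]]'
python3 - <<'E'
from h import *
b=r.capture("scene")[130:230,190:350,::-1];cv2.imwrite("pics/s3.png",cv2.resize(b,None,fx=4,fy=4,interpolation=2))
togo([.5885,.232,.105],-172.2)
E
```

```text
time_s: 6.82
tcp_pos: [0.5885, 0.2325, 0.173]
eef_rot: [180.0, -0.0, -172.2]
contact_force: [-1.5, 0.5, 0.2]
gripper_width: 0.0004
gripper_force: 0.0
shift mm [-0.3 -0.5 68.3] turn [ 0.0002 -0.0005  0.0007]
```

View pics/s3.png

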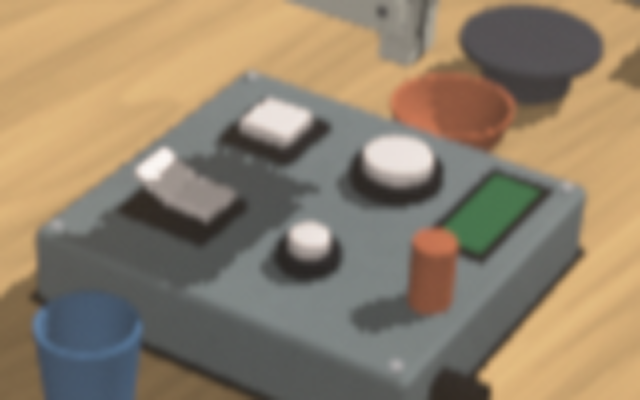

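The key at (277,122) is now lower and stays down, and the rocker is still over.

```bash
python3 -m pendant '[[0,0,40,0,0,0],[0,0,64,0,0,0],[0,0,71,0,0,0],[0,0,75,0,0,0],[0,0,78,0,0,0],[0,0,80,0,0,0],[0,0,81,0,0,0],[0,0,81,0,0,0]]'
```

```text
time_s: 7.88
tcp_pos: [0.5888, 0.2326, 0.0951]
eef_rot: [180.0, 0.1, -172.1]
contact_force: [-8.3, -0.8, 16.2]
gripper_width: 0.0005
gripper_force: 8.2
```

```bash
python3 -m pendant '[[0,0,1,0,0,0],[0,0,1,0,0,0],[0,0,-20,0,0,0],[0,0,-60,0,0,0],[0,0,-120,0,0,0],[0,0,-140,0,0,0],[0,0,-140,0,0,0],[0,0,-140,0,0,0]]'
python3 - <<'E'
from h import *
b=r.capture("scene")[130:250,190:350,::-1];cv2.imwrite("pics/s4.png",cv2.resize(b,None,fx=4,fy=4,interpolation=2))
print(r.get_state()["contact_force"])
E
```

```text
time_s: 8.88
tcp_pos: [0.5884, 0.2323, 0.232]
eef_rot: [180.0, -0.0, -172.2]
contact_force: [-1.2, -0.4, -0.4]
gripper_width: 0.0005
gripper_force: 0.0
[-1.00015759  0.54274117 -0.37286011]
```

View pics/s4.png

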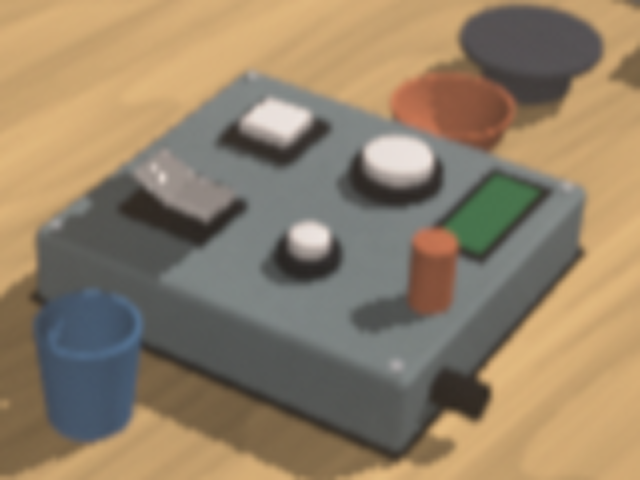

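The rocker at (185,185) is over, the key at (277,122) is home, and the large button at (398,160) has sprung back. The pots and other loose things have not moved, and the arm is clear.

```bash
python3 -c "
from plant import r
print(r.close_job())"
```

```text
the job is handed in; nothing more can be done
None
```

I switched the rocker over, pushed the square key home, then pressed the large round button and let it spring back, in that order. The small button and loose things were left untouched, and the job was handed in at about 9 s.

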